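# Pack the magnifier's lens kit into the caddy

## Robot

A 7-joint arm with a two-finger parallel gripper is mounted at the origin on the work surface. World frame = base frame: x ahead of the robot, y to its left, z up, the work surface at z = 0. Lengths are in m, angles in rad, forces in N, time in s.
With the tool pointing down it reaches from about 0.4 to 0.85 m from the base axis. Payload 10.4 kg.
Tool frame: the origin (TCP) lies between the finger pads; the fingertips stand robot.nose_length ahead of it and the grasp point (between the pads) is the TCP (robot.nose_length is the distance from the TCP to the fingertips, in m); y points along the fingers, z is the direction in which the jaws open and shut, and the axes are right-handed (so a half turn about y gives the same grasp; the last joint's range is limited). The gripper opens to 85 mm and grips with 20 to 120 N. Pads are 22 mm wide; open, the fingers measure 114 mm over their backs; the gripper's body (76 mm by 85 mm) begins 54 mm behind the grasp point. The pads swing forward as they close: fully open they stand 13 mm farther back than shut.
Start: joints at [-1.252, 0.332, -0.065, 1.46, 0.022, 1.35, -0.088], TCP at [0.209, 0.589, 0.25] pointing down, gripper open.
Joint ranges: [-2.6, 2.6], [-0.5, 2.12], [-1.47, 1.34], [0.16, 2.42], [-1.27, 4.41], [0.06, 2.06], [-2.6, 2.6]. Speed limits (rad/s): [2.22, 2.22, 2.79, 2.79, 3.14, 3.14, 3.14].

## Interface

Orientations are given as a unit quaternion [w, x, y, z].
In Python, from rig import robot gives the robot as it stands. Calls block until the motion is done:
- robot.move_to(position, orientation): joint-space move of the TCP to a pose.
- robot.movel(position, attitude=None, vel=0.15, f_stop=None): straight line of the TCP; attitude=None keeps the orientation; vel is the mean speed in m/s. With f_stop (N) it stops when the force on the tool has changed by that much, and returns True; else False.
- robot.movej(angles): joint-space move.
- robot.ungrasp() and robot.grasp(f_grip=None): open the fingers fully, or close them until they stop; f_grip is the grip in N (None keeps the last).
- robot.hold(seconds).
- robot.ik(position, orientation): joint angles nearest the present ones, or None.
- robot.read_camera(name): name is "scene" or "top" or "wrist"; returns the picture (480x640x3 uint8, red, green, blue); there is no depth.
- robot.camera_info(name): a dict with "vertical_fov" (degrees; the focal length in pixels is half the picture's height over the tangent of half this angle, whatever the lens; pixels are square), "cx", "cy" (the principal point, pixels), "R" (3x3) and "t" (3): a world point X has camera coordinates R X + t; the wrist camera has in their place "mount" (4x4, takes a point from camera to tool coordinates, whose origin is the TCP and whose axes are the tool frame's). Camera axes: x right, y down, z forward; pixel columns grow to the right and rows downward; lengths in m; the calibration is good to about 2 mm. A picture is of the moment at which its call begins: read the wrist's pose just before it. camera_info takes no time and is no camera call.
A pose or a line that the arm cannot do raises robot.Unreachable and nothing moves.
- robot.sign_off(): hands the job in, once; it reports no verdict.
Readings, each from a call of its own:
- robot.read_time(): time.
- robot.read_q(): joint angles.
- robot.read_dq(): joint speeds.
- robot.read_joint_efforts(): joint torques, N m.
- robot.read_position(): TCP position.
- robot.read_ee_rot(): TCP orientation.
- robot.read_wrist_force(): force on the tool from outside, world axes, zero at the start.
- robot.read_wrist_torque(): the same for the moment, N m.
- robot.read_gripper_width(): opening from 0.0 (shut) to 1.0 (fully open).
Only numpy, scipy, OpenCV 4.12 (cv2) and the standard library are available. Lean on these libraries where they do the work, as an engineer would, in place of code of your own. Each camera call takes 0.05 s, during which the arm holds its last target. There are 200 camera calls.

## Task

Pack the lens kit for the bench magnifier into the grey caddy: between the four posts of the white cell stack the black spacer ring, then the clear lens blank on it, then the brass retaining ring, each lying flat, and lay the key with the blue middle, pins up, flat in the yellow trough. Set the clear lens down, do not let it drop. Leave the amber lens, the red ring and the orange key where they lie.

Things in the scene. Friction and masses are not known exactly. Their poses are not given: they have to be found in the camera images.
- spacer_c (a point): Black spacer ring (wanted): 56 outside diameter, 44 hole, 12 high, about 40 g. Origin at its centre, half-way up; z is its axis, up at the start. Lies flat on the green mat. Lengths in mm.
- lens_c (a point): Clear, pale-blue glass lens blank (wanted): disc of 56 diameter, 12 high, flat faces at the rim, with a shallow glass dome 3 high and 40 across in the middle of its top that fits inside the retaining ring's hole; about 70 g. Origin at its centre, half-way up; z is its axis, up at the start. Lies flat on the green mat. Lengths in mm.
- retainer_c (a point): Brass retaining ring (wanted) with two dark notches on top: 56 outside diameter, 44 hole, 10 high, about 60 g. Origin at its centre, half-way up; z is its axis, up at the start. Lies flat on the green mat. Lengths in mm.
- key_blue_c (a point): Two-pin ring key with a blue middle (wanted): steel bar 70 long (its x), 18 wide (y), 12 high, with two pins of 5 diameter standing 5 above its top at 30 either side of the middle; about 60 g. Origin at the centre of the bar, half-way up its 12. Lies flat on the mat, pins up. Lengths in mm.
- lens_amber_c (a point): Amber lens blank, NOT wanted, otherwise like the clear one (56 diameter, 12 high). Origin at its centre, half-way up; z is its axis, up at the start. Lies flat on the green mat. Lengths in mm.
- ring_red_c (a point): Red plastic ring, NOT wanted, otherwise like the brass one (56 outside, 44 hole, 10 high). Origin at its centre, half-way up; z is its axis, up at the start. Lies flat on the green mat. Lengths in mm.
- key_orange_c (a point): Two-pin key with an orange middle, NOT wanted, otherwise like the blue one (70 x 18 x 12, pins up). Origin at the centre of the bar. Lengths in mm.
- caddy: Grey shallow open caddy, fixed, 160 (x) by 260 (y), rim 12 high, floor 5 thick. Origin at the centre of its underside, on the table. It stands left or right of the robot's middle; on the other side is a green mat (2 thick) on which all loose things, a fossil and a rock (under 30 high) lie in a 3 x 3 grid, spaced about 90 along world x and 105 along y (turned under 5 deg). Lengths in mm.
- cell: White lens cell, fixed in one half of the caddy: plate 90 x 90 x 8 with four steel posts, 8 thick, at x, y = +-24.4, standing 36 above it (top 9 tapered). Discs fit between them with 2.5 play; fingers closing along its x or y pass the 40 gaps. Origin: centre of the plate's underside, 5 above the table; z up. The plate's top is at 8; the stack's layers end at 20, 32, 42. Lengths in mm.
- trough: Yellow key trough, fixed in the caddy's other half: plate 100 (x) by 60 (y), 8 thick; rims 10 above it enclose 88 (x) by 30 (y). The long rims are missing over the middle 48, so fingers closing along its y pass. Origin: centre of the plate's underside, 5 above the table; z up. The key lies along x on the plate's top (8 above the origin), either way round. Lengths in mm.
There are look-alikes about, which are no part of the job. Of the things like the part that bears lens_c, leave any that is purple; of the rest the smaller one is meant.

How it is judged:
By the outcome, as a careful person would: the job done as asked, in the order asked, and still so for the second after the job is handed in, with the robot touching nothing.
It also fails if it takes over 120 s, if anything falls off the work surface, if the arm or the gripper's body presses on something with over 40 N, if the wrist force passes 120 N, or if a joint passes its speed limit or range.

## Working session

There is one attempt and no reset: what is moved stays moved. The work goes in short steps, each a Python script; the robot and the scene stay as the last script left them, time stands still between calls to the robot, and variables do not carry over. Pictures are saved under pics/ and viewed, about 12 in all and at most 16, crops included, and the job is handed in when it is done.

```bash
ls; mkdir -p pics; python3 - <<'E'
from rig import robot
import cv2
for n in("top","scene"):
    im=robot.read_camera(n); cv2.imwrite(f"pics/{n}0.png",im[:,:,::-1])
    print(n,robot.camera_info(n))
print(robot.camera_info("wrist"),robot.nose_length,robot.read_position(),robot.read_ee_rot(),robot.read_time())
E
```

```text
pics
top {'vertical_fov': 52.53880156257188, 'cx': 311.07973686232106, 'cy': 247.33495663680625, 'R': array([[ 1.63285132e-03, -9.99938140e-01, -1.10022545e-02],
       [-9.96643885e-01, -7.26813480e-04, -8.18562017e-02],
       [ 8.18431415e-02,  1.10989887e-02, -9.96583420e-01]]), 't': array([0.00299322, 0.43983973, 1.02710876])}
scene {'vertical_fov': 56.34767687427181, 'cx': 328.0131750133629, 'cy': 238.36828956323808, 'R': array([[-0.82695251,  0.5620274 , -0.01657561],
       [ 0.34897746,  0.4899156 , -0.79887261],
       [-0.44086764, -0.66641422, -0.60127183]]), 't': array([ 0.37017093, -0.11485828,  1.11551017])}
{'vertical_fov': 58.70103408633028, 'cx': 320.0042457630836, 'cy': 240.97209015445148, 'mount': array([[-5.70100356e-04,  9.64034712e-01,  2.65775749e-01,
        -6.77567582e-02],
       [ 9.38063088e-04, -2.65775160e-01,  9.64034587e-01,
        -1.22061648e-01],
       [ 9.99999398e-01,  7.98910881e-04, -7.52806866e-04,
         4.38548678e-04],
       [ 0.00000000e+00,  0.00000000e+00,  0.00000000e+00,
         1.00000000e+00]])} 0.019 [0.20936859 0.58854784 0.24959699] [-0.69634881  0.69726811 -0.12029302  0.12018778] 0.1
```

View pics/top0.png

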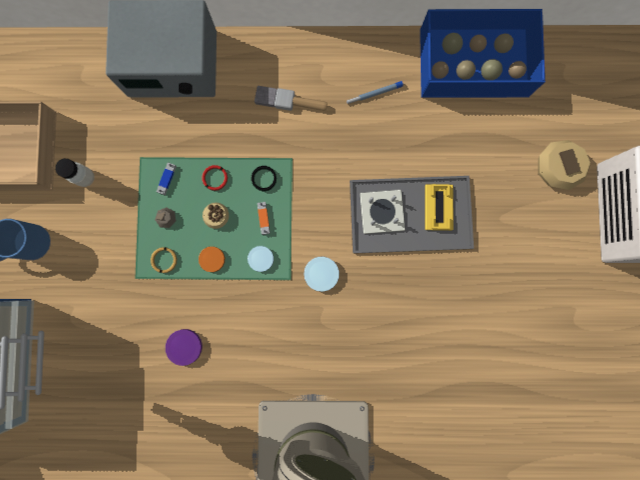

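View pics/scene0.png

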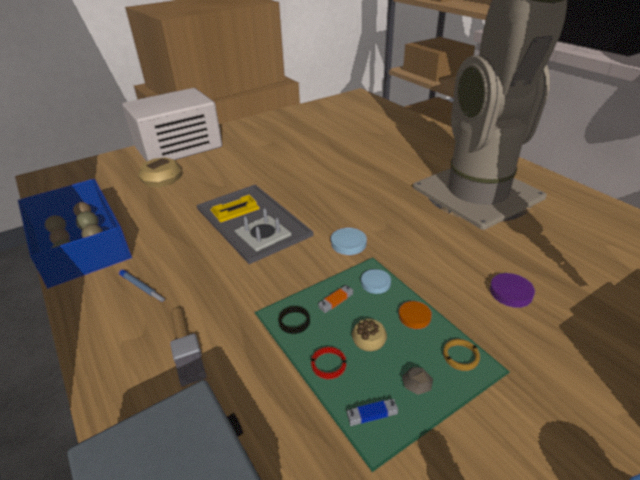

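The top view shows the mat with spacer (263,179), clear lens (260,259), brass ring (163,260), blue key (166,179). The cell is at (382,212) and the trough at (439,207). The bigger pale-blue disc off the mat at (321,274) and the purple one (184,347) are look-alikes, so the smaller lens on the mat is the one I want. Next I locate these roughly and go to near views.

```bash
cat > h.py <<'E'
from rig import robot
import cv2, numpy as np
from scipy.spatial.transform import Rotation as Ro
def quat(phi):
    s,c=np.sin(phi),np.cos(phi)
    q=Ro.from_matrix(np.array([[s,0,c],[-c,0,s],[0,-1,0]])).as_quat()
    return q[[3,0,1,2]]
def cam(name):
    i=robot.camera_info(name)
    if name=="wrist":
        w=np.array(robot.read_ee_rot()); p=np.array(robot.read_position())
        T=np.eye(4); T[:3,:3]=Ro.from_quat(w[[1,2,3,0]]).as_matrix(); T[:3,3]=p
        M=T@i["mount"]; Rc,o=M[:3,:3],M[:3,3]
    else: Rc=np.array(i["R"]).T; o=-Rc@i["t"]
    im=robot.read_camera(name)
    f=240/np.tan(np.radians(i["vertical_fov"]/2))
    K=np.array([[f,0,i["cx"]],[0,f,i["cy"]],[0,0,1]])
    return im,(K,Rc,o)
def cast(px,z,C):
    K,Rc,o=C; px=np.atleast_2d(np.asarray(px,float))
    d=np.c_[px,np.ones(len(px))]@np.linalg.inv(K).T@Rc.T
    return (o+d*((z-o[2])/d[:,2:]))[:,:2]
def proj(X,C):
    K,Rc,o=C; v=(np.atleast_2d(X)-o)@Rc@K.T
    return v[:,:2]/v[:,2:]
def save(n,im): cv2.imwrite(f"pics/{n}.png",np.ascontiguousarray(im[:,:,::-1]))
def mask(im,lo,hi):
    return cv2.inRange(cv2.cvtColor(im,cv2.COLOR_RGB2HSV),lo,hi)
def blobs(m,amin=80):
    cs=cv2.findContours(m,cv2.RETR_EXTERNAL,cv2.CHAIN_APPROX_NONE)[0]
    return sorted([c for c in cs if cv2.contourArea(c)>amin],key=cv2.contourArea,reverse=True)
E
python3 - <<'E'
from h import *
im,C=cam("top")
for n,px,z in(("spacer",(263,179),.014),("lens",(260,259),.014),("ret",(163,260),.012),("key",(166,179),.014),("cell",(382,212),.013),("trough",(439,207),.018)):
    u,v=px; print(n,cast(px,z,C).round(3),im[v,u],cv2.cvtColor(im,cv2.COLOR_RGB2HSV)[v,u])
for p in ([.55,.1],[.55,-.15],[.55,.35]):
  for phi in (np.pi/2,-np.pi/2,0,np.pi):
    q=robot.ik([*p,.2],quat(phi)); print(p,phi,None if q is None else np.round(q,2))
# caddy corners by grey
m=mask(im,(0,0,60),(179,60,125)); 
for c in blobs(m[:, :],800): r=cv2.minAreaRect(c); print(r)
for name,lo,hi in(("yellow",(22,150,100),(32,255,255)),("green",(60,80,40),(85,255,160)),("white",(0,0,170),(179,50,255)),("blue",(112,130,80),(125,255,255)),("pale",(90,40,150),(108,140,255))):
    for c in blobs(mask(im,lo,hi)): r=cv2.minAreaRect(c); print(name,np.round(r[0]),np.round(r[1]),round(r[2],1))
E
```

```text
spacer [[0.59  0.109]] [ 95 137 111] [ 71  78 137]
lens [[0.415 0.114]] [180 212 224] [ 98  50 224]
ret [[0.413 0.324]] [ 97 139 113] [ 71  77 139]
key [[0.59  0.322]] [ 35  66 165] [113 201 165]
cell [[ 0.517 -0.15 ]] [66 69 74] [109  28  74]
trough [[ 0.527 -0.272]] [43 42 46] [128  22  46]
[0.55, 0.1] 1.5707963267948966 [-0.6   0.22  0.39  1.73 -0.09  1.21  1.39]
[0.55, 0.1] -1.5707963267948966 [-0.76  0.24  0.58  1.73 -0.14  1.21 -1.72]
[0.55, 0.1] 0 [-0.68  0.23  0.49  1.73 -0.11  1.21 -0.17]
[0.55, 0.1] 3.141592653589793 [ 0.7   0.51 -1.24  1.66  0.49  1.33  2.52]
[0.55, -0.15] 1.5707963267948966 [-0.54  0.32  0.88  1.72 -0.26  1.23  1.98]
[0.55, -0.15] -1.5707963267948966 [-0.56  0.33  0.91  1.72 -0.27  1.23 -1.15]
[0.55, -0.15] 0 [-0.59  0.34  0.95  1.72 -0.29  1.23  0.43]
[0.55, -0.15] 3.141592653589793 [-0.72  0.44  1.17  1.72 -0.43  1.26 -2.6 ]
[0.55, 0.35] 1.5707963267948966 [-0.72  0.42  0.11  1.46 -0.05  1.27  0.97]
[0.55, 0.35] -1.5707963267948966 [-1.    0.45  0.49  1.47 -0.21  1.27 -2.06]
[0.55, 0.35] 0 [-0.86  0.43  0.3   1.47 -0.13  1.27 -0.55]
[0.55, 0.35] 3.141592653589793 [-0.58  0.42 -0.08  1.45  0.03  1.27  2.48]
((161.0, 48.0), (96.0, 108.0), 90.0)
((411.3931884765625, 214.11508178710938), (73.2460708618164, 121.36123657226562), 87.87889862060547)
((21.5, 366.5), (43.0, 133.0), 0.0)
((312.5, 450.5), (120.99998474121094, 56.99999237060547), -0.0)
yellow [438. 206.] [45. 27.] 90.0
green [214. 218.] [120. 155.] 90.0
white [618. 203.] [114.  42.] 90.0
white [321. 274.] [33. 34.] 90.0
white [381. 211.] [40. 41.] 85.2
white [397. 218.] [22. 27.] 25.6
white [289. 473.] [27.  8.] 42.0
white [256. 257.] [13. 11.] 71.6
blue [166. 178.] [ 8. 17.] 21.8
pale [322. 274.] [33. 33.] 90.0
pale [260. 258.] [25. 24.] 90.0
```

```bash
python3 - <<'E'
from h import *
import pickle
for n,p in(("caddy",[.515,-.21,.2]),("mat",[.5,.215,.25])):
    t=robot.read_time(); robot.move_to(p,quat(np.pi/2)); im,C=cam("wrist"); save(n,im); pickle.dump((im,C),open(n+".pkl","wb")); print(n,robot.read_time()-t,robot.read_position())
    print(proj([[.515,-.21,0],[.6,.1,0]],C))
E
```

```text
caddy 3.0583 [ 0.51533025 -0.20933836  0.1999275 ]
[[318.56699484 214.08406405]
 [695.62131536 316.1770744 ]]
mat 1.6250000000000004 [0.50049479 0.21350065 0.24998725]
[[-154.67687386  219.53548415]
 [ 199.66501044  307.07009394]]
```

View pics/caddy.png

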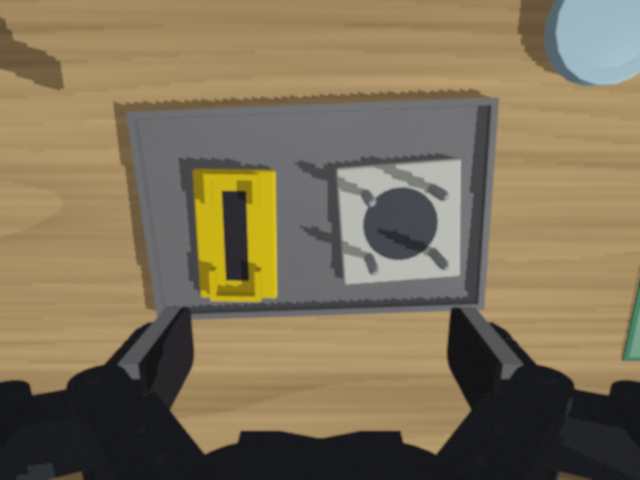

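View pics/mat.png

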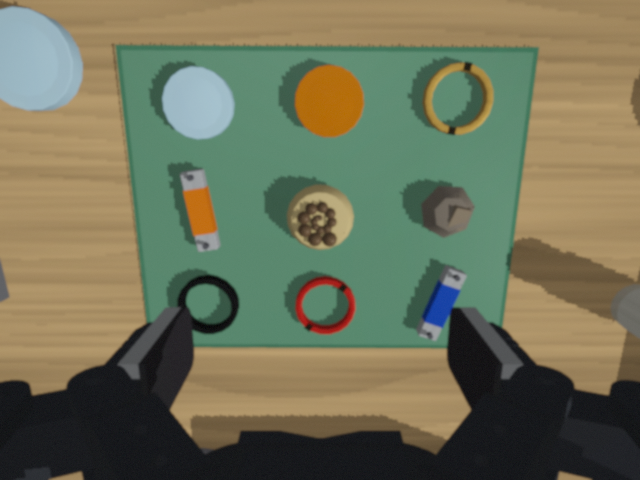

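Caddy view: the trough is at about (235,235) and the cell at (400,222). Mat view: lens (198,102), brass (459,98), spacer (208,304), blue key (443,303). Next I take views with the camera straight above each target, so no side walls distort the outlines.

```bash
cat >> h.py <<'E'
def over(x,y,h=.12):   # camera straight above (x,y)
    robot.move_to([x+.068,y,h],quat(np.pi/2)); robot.hold(.2); return cam("wrist")
def near(cs,px):        # contour nearest to pixel
    return min(cs,key=lambda c:np.linalg.norm(cv2.minEnclosingCircle(c)[0]-np.asarray(px).ravel()))
def wrect(c,z,C):       # min-area rect on plane z, mm: centre, long, short, angle of long axis (deg)
    P=cast(cv2.convexHull(c)[:,0],z,C)*1e3
    (x,y),(a,b),t=cv2.minAreaRect(P.astype(np.float32))
    if b>a: a,b,t=b,a,t+90
    return np.round([x,y,a,b,(t+90)%180-90],1)
def wcirc(c,z,C):
    P=cast(cv2.convexHull(c)[:,0],z,C)*1e3
    (x,y),(a,b),t=cv2.fitEllipse(P.astype(np.float32)); return np.round([x,y,a,b],1)
E
python3 - <<'E'
from h import *
ims=[]
for n,x,y in(("spacer",.59,.109),("cell",.517,-.15),("trough",.527,-.272)):
    im,C=over(x,y); ims.append(im[:320]); 
    if n=="cell":
        px=proj([x,y,.013],C); g=cv2.cvtColor(im,cv2.COLOR_RGB2HSV)
        w=mask(im,(0,0,150),(179,60,255)); print("plate",*[wrect(c,.013,C) for c in blobs(w,3000)])
        d=mask(im,(0,0,0),(179,80,110)); print("hole",wcirc(near(blobs(d,500),px),.013,C))
    if n=="trough":
        m=mask(im,(20,120,60),(35,255,255)); print("trough",[wrect(c,.013,C) for c in blobs(m,3000)],[wrect(c,.023,C) for c in blobs(m,3000)])
        d=mask(im,(0,0,0),(179,110,80)); print("slot",[wrect(c,.013,C) for c in blobs(d,800)])
    if n=="spacer":
        d=mask(im,(0,0,0),(179,255,60)); d[300:]=0; print([wcirc(c,.014,C) for c in blobs(d,800)])
    print(n,robot.read_time())
save("three",cv2.resize(np.hstack(ims),(800,133*1)) if 0 else np.vstack([cv2.resize(i,(400,200)) for i in ims]))
E
```

```text
[array([594.2, 109.7,  53.7,  54. ])]
spacer 6.0
plate [ 520.5 -148.6   87.9   87.8    4.7]
hole [ 528.  -215.5  163.   353.7]
cell 7.3
trough [array([ 529.9, -272.6,  100. ,   59.3,   -0.7])] [array([ 529.8, -272.4,   95.7,   56.7,   -0.7])]
slot [array([ 692.5, -269.9,  420.1,  121.9,  -89.8]), array([ 519. , -150.2,   53.4,   51.2,  -76.5]), array([ 494. , -190.3,  118.6,   80.8,  -38.5]), array([ 529.8, -272.6,   68.2,   16.5,   -0.6]), array([ 574.5, -214. ,  238.6,   34.8,  -86.1]), array([ 519.9, -305.2,  104.7,   41.2,  -20.2])]
trough 8.1083
```

View pics/three.png

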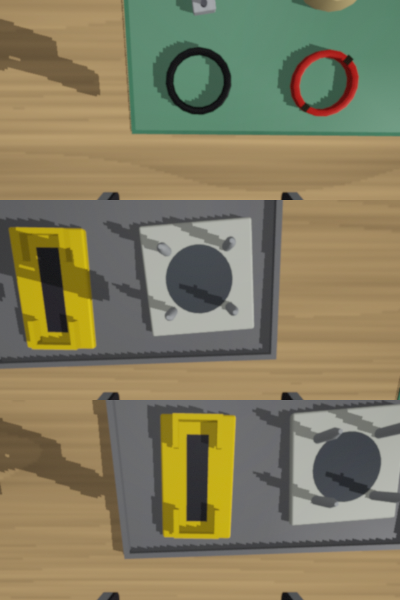

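```bash
python3 - <<'E'
from h import *
x,y=.5942,.1097; q=quat(np.radians(94.7))
robot.move_to([x,y,.07],q); robot.movel([x,y,.03],vel=.08)
print(robot.movel([x,y,.018],vel=.03,f_stop=5),robot.read_position(),robot.read_wrist_force())
robot.grasp(30); print(robot.read_gripper_width(),robot.read_position(),robot.read_wrist_force())
robot.ungrasp(); robot.movel([x,y,.08])
im,C=over(x,y)
d=mask(im,(0,0,0),(179,255,60)); d[300:]=0; print([wcirc(c,.014,C) for c in blobs(d,800)])
im,C=over(.5205,-.1486)
w=mask(im,(0,0,150),(179,60,255)); c=blobs(w,3000)[0]; print("plate",wrect(c,.013,C))
u,v,ww,hh=cv2.boundingRect(c); print(u,v,ww,hh)
print([cast(proj([.5205,-.1486,.013],C),.013,C),proj([.5205,-.1486,.013],C)])
h=np.zeros_like(w); cv2.drawContours(h,[cv2.convexHull(c)],-1,255,-1); h=cv2.erode(h,np.ones((25,25)))
d=mask(im,(0,0,0),(179,110,105))&h; print("hole",[wcirc(k,.013,C) for k in blobs(d,1500)])
save("cell2",cv2.resize(im[max(v-30,0):v+hh+30,u-30:u+ww+30],None,fx=2,fy=2,interpolation=cv2.INTER_NEAREST)); print(robot.read_time())
E
```

```text
False [0.59417007 0.10964231 0.01792894] [0.17845953 0.00110722 0.17201655]
0.6284564740338847 [0.59434306 0.10971811 0.01843964] [-2.02559951 -0.07074717  6.74755458]
[array([594.2, 109.9,  53.7,  54. ])]
plate [ 520.5 -148.6   87.8   87.8    4.7]
221 21 183 190
[array([[ 0.5205, -0.1486]]), array([[316.54782147, 121.24848386]])]
hole [array([ 520.2, -149.2,   54.4,   54.7])]
14.0917
```

View pics/cell2.png

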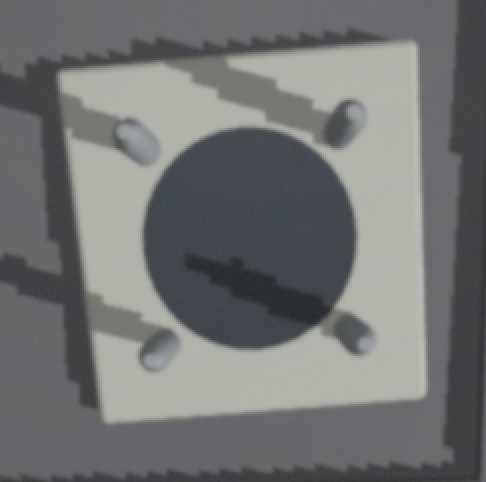

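The spacer's camera position matches the TCP to 0.2 mm. The cell is at (520.4, -148.9) with yaw 4.7°, and hole and plate agree to 0.6 mm. Fetching the spacer.

```bash
cat >> h.py <<'E'
CELL=np.array([.5204,-.1489]); QC=quat(np.radians(94.7))
def pick(x,y,z,q,f=30):
    robot.move_to([x,y,.08],q); robot.movel([x,y,z+.012],vel=.12); hit=robot.movel([x,y,z],vel=.04,f_stop=6)
    robot.grasp(f); w=robot.read_gripper_width(); p=robot.read_position()
    robot.movel([x,y,.11],vel=.15); print("pick",hit,np.round(p,4),"w",w,robot.read_gripper_width())
def place(z,xy=CELL,q=QC,f=5,zt=.11):
    robot.move_to([*xy,zt],q); robot.hold(.2); robot.movel([*xy,z+.012],vel=.08,f_stop=12)
    z1=robot.read_position()[2]; hit=robot.movel([*xy,z-.003],vel=.015,f_stop=f)
    print("place",z1.round(4),hit,np.round(robot.read_position(),4),np.round(robot.read_wrist_force(),1),robot.read_time())
E
python3 - <<'E'
from h import *
pick(.5942,.1098,.0205,QC)
place(.0315)
E
```

```text
pick False [0.5944 0.1098 0.021 ] w 0.629469829647953 0.6261979951415672
place 0.0439 True [ 0.5203 -0.1489  0.032 ] [-1.2  0.9  7.1] 20.2417
```

```bash
python3 - <<'E'
from h import *
robot.ungrasp(); p=robot.read_position(); robot.movel([p[0],p[1],.1],vel=.15)
im,C=over(*CELL); save("sp",cv2.resize(im[:240,200:440],None,fx=1.5,fy=1.5))
a=im[:240,200:440]
im,C=over(.415,.114)
px=proj([.415,.114,.014],C)
m=mask(im,(90,30,120),(108,255,255)); m[300:]=0
print("lens",[wcirc(k,.014,C) for k in blobs(m,1500)])
b=im[:240,200:440]
im,C=over(.413,.324); m=mask(im,(12,120,90),(26,255,255)); m[300:]=0
print("ret",[wcirc(k,.012,C) for k in blobs(m,500)])
c=im[:240,200:440]
im,C=over(.59,.322); m=mask(im,(110,120,50),(126,255,255)); m[300:]=0
print("blue",[wrect(k,.014,C) for k in blobs(m,500)])
save("four",np.vstack([np.hstack([a,b]),np.hstack([c,im[:240,200:440]])])); print(robot.read_time())
E
```

```text
lens [array([386.1, -14.2,  72.2,  80.2]), array([417. , 114.9,  55. ,  55.2])]
ret [array([416. , 222.5,  55.3,  59. ]), array([412.9, 319.6,  40.5,  51.1]), array([414.4, 328.7,  48.4,  52.3])]
blue [array([593.4, 324.6,  39.3,  17.7, -19.6])]
25.35
```

View pics/four.png

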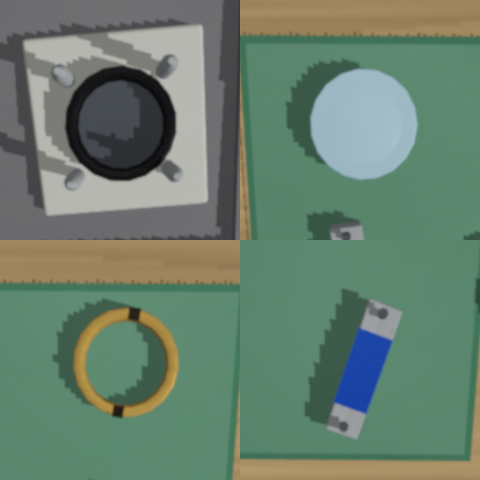

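The spacer sits flat between the posts. The lens is at (417.0, 114.9). The brass ring is split by its notches, so I will merge the two arcs. The blue key is at (593.4, 324.6), -19.6°. Now the lens.

```bash
python3 - <<'E'
from h import *
pick(.417,.1149,.0205,QC,40)
place(.0435,f=4,zt=.12)
E
```

```text
pick False [0.4171 0.115  0.021 ] w 0.6345384807653558 0.6302686259900081
place 0.0559 True [ 0.5203 -0.1488  0.0441] [-0.3 -0.1  4.8] 31.8917
```

Contact came at the expected height (0.0441). I'll release, check, and measure the brass ring.

```bash
python3 - <<'E'
from h import *
robot.ungrasp(); p=robot.read_position(); robot.movel([p[0],p[1],.11],vel=.12)
im,C=over(*CELL); save("lens",cv2.resize(im[:240,200:440],None,fx=2,fy=2))
m=mask(im,(90,30,120),(108,255,255)); m[300:]=0
print("lens",[wcirc(k,.037,C) for k in blobs(m,1500)])
im,C=over(.413,.324); m=mask(im,(12,120,90),(26,255,255)); m[300:]=0
k=[c for c in blobs(m,500) if abs(cast(c[:,0].mean(0),.012,C)[0,1]-.324)<.03]
print("ret",len(k),wcirc(np.vstack(k),.012,C)); print(robot.read_time())
E
```

```text
lens [array([ 520.1, -148.4,   54.9,   55. ])]
ret 2 [414.  325.9  54.   54.2]
35.6667
```

View pics/lens.png

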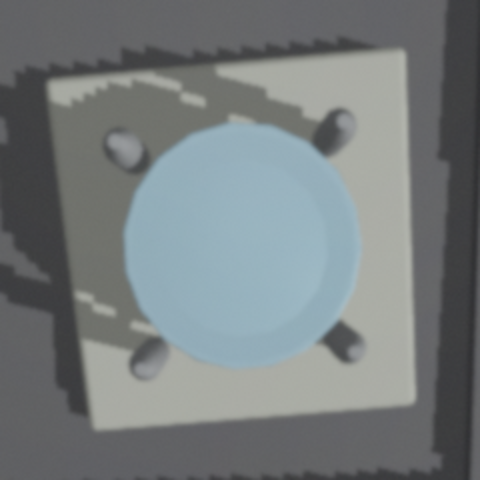

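The lens is flat and centred at (520.1, -148.4). Brass ring next.

```bash
python3 - <<'E'
from h import *
pick(.414,.3259,.020,QC,40)
place(.055,f=5,zt=.12)
E
```

```text
pick False [0.4141 0.326  0.0206] w 0.6224146394965033 0.6237542378472888
place 0.0672 True [ 0.5204 -0.1488  0.0557] [-1.   1.1  7.8] 41.775
```

```bash
python3 - <<'E'
from h import *
robot.ungrasp(); p=robot.read_position(); robot.movel([p[0],p[1],.12],vel=.12)
im,C=over(*CELL); save("ret",cv2.resize(im[:240,200:440],None,fx=2,fy=2))
m=mask(im,(12,120,90),(26,255,255)); m[300:]=0
k=[c for c in blobs(m,300) if np.linalg.norm(cast(c[:,0].mean(0),.047,C)[0]-CELL)<.05]
if k: print("ret",len(k),wcirc(np.vstack(k),.047,C))
pick(.5934,.3246,.0225,quat(np.radians(70.4)),40)
place(.0335,xy=np.array([.5298,-.2726]),q=quat(np.radians(89.3)),f=5)
E
```

```text
ret 2 [ 520.3 -148.4   53.7   53.8]
pick False [0.5936 0.3247 0.0227] w 0.19637059417484556 0.20081529450095717
place 0.0459 True [ 0.5297 -0.2726  0.0336] [-0.8  0.7  5.7] 51.65
```

View pics/ret.png

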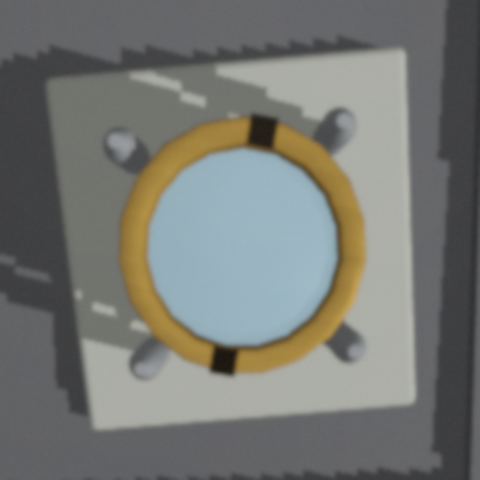

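The brass ring is flat and centred on the lens, inside the posts. The key made contact at the expected height, so I'll release it and check.

```bash
python3 - <<'E'
from h import *
robot.ungrasp(); p=robot.read_position(); robot.movel([p[0],p[1],.12],vel=.12)
im,C=over(.525,-.21,.14); m=mask(im,(110,120,50),(126,255,255)); m[300:]=0
print("blue",[wrect(k,.025,C) for k in blobs(m,500)])
a=cv2.resize(im[:300,120:520],(800,600))
save("end",a)
robot.move_to([.45,.05,.3],quat(np.pi/2)); im=robot.read_camera("scene"); save("end2",cv2.resize(im[130:420,180:540],(720,580)))
print(robot.read_time())
E
```

```text
blue [array([ 529.7, -270.8,   38.8,   19.9,   -0.6])]
55.25
```

View pics/end.png

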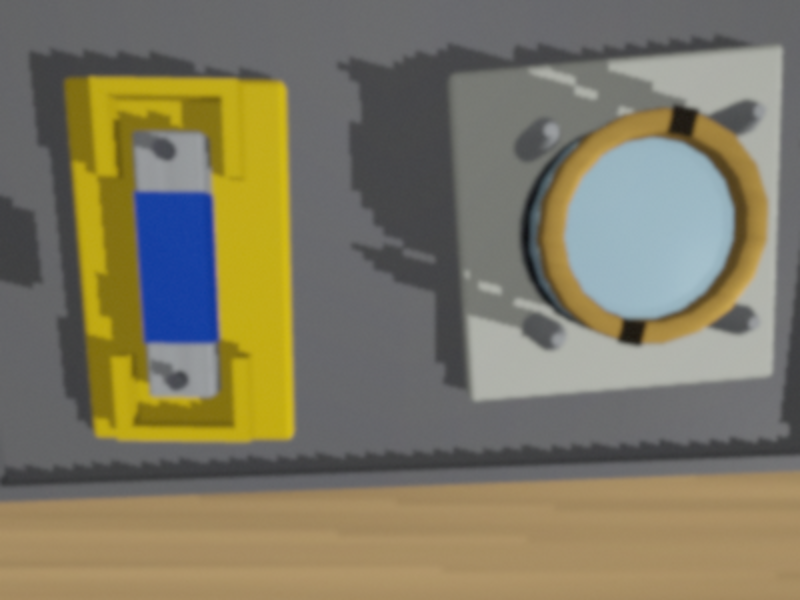

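View pics/end2.png

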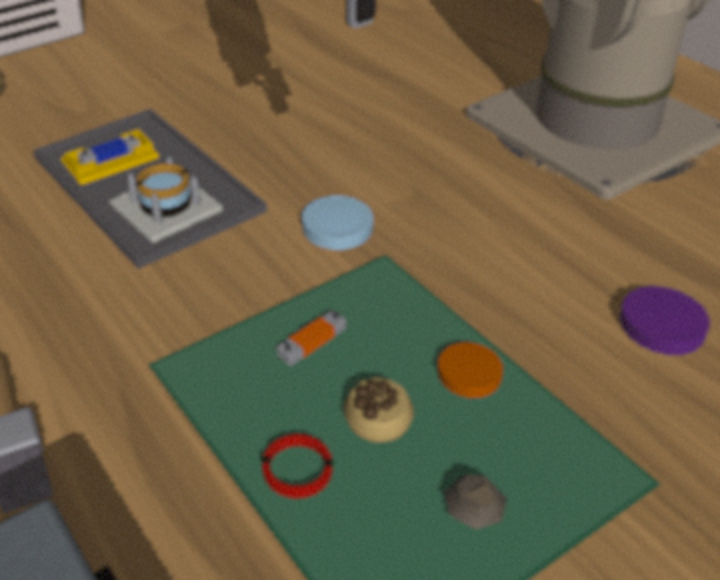

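Both views show the stack complete and level, and the key flat in the trough with its pins up. The unwanted items appear where they were. Handing in.

```bash
python3 -c "
from rig import robot
robot.sign_off(); print(robot.read_time())"
```

```text
the job is handed in; nothing more can be done
the job is handed in; nothing more can be done
```

The kit is packed and handed in at about 55 s of the 120 s allowed. In the cell I stacked the black spacer, then the smaller clear lens from the mat, then the brass ring. The blue key lies in the yellow trough, pins up.

- **Stack:** each layer touched down within 1 mm of its expected height. In the camera, the lens and brass ring were centred within 1 mm of the cell's centre. The clear lens was lowered at 15 mm/s and released only after contact, at about 5 N.
- **Key:** it lies along the trough to 0.1°, with its centre about 2 mm off across it by an oblique view that includes its side wall. It is inside the rims.
- **Left alone:** the amber lens, red ring, orange key, the larger clear disc and the purple disc were never gripped. They look unmoved in the last picture; I checked that by eye only.
- **Trial grip:** I first gripped the spacer once and let it go where it lay. The fingertips pressed the mat lightly, at about 7 N, so I gripped slightly higher from then on.

No check failed.

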